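# Load the last sample holder into the sample changer

## Task

Load the last sample: turn the sample changer's turret one click so that its one empty hub comes round to the loading pointer, and let go of the turret. Then take the square-bodied sample holder from the rack, put its stem into the empty hub, turn it until the key slips into the keyway, and push it fully home against the spring contact. Finish still gripping it and pressing it home, so that I can tighten the clamp screw; leave everything else where it is.

Things in the scene. Friction and masses are not known exactly. Their poses are not given: they have to be found in the camera images.
- changer: Sample changer, fixed to the bench: a round white base 250 mm across, 34 mm high, under a turret. Origin on the turret's upright axis at bench height, z up. Its own -x side (towards the robot) has the loading pointer. On the +x side a column 163 mm from the axis carries a black probe slanting down to the turret: lower end 118 mm from the axis, 150 mm above the bench.
- pointer (a point): Top of the loading pointer, a small dark fixed post 18 x 14 mm, 64 mm above the bench, 121 mm from the turret's axis in the changer's -x direction.
- turret (a joint): Turret angle, rad: 0 at the start, growing counter-clockwise from above. Detent every 60 degrees (1.047 rad): up to 0.35 N m to leave a click; let go near one, it settles there. Six steel hubs 40 mm across on a circle of 85 mm radius, five loaded (tops 135 mm above the bench). At the start the empty hub is 60 degrees short of the pointer: one click counter-clockwise brings it there.
- knob_grip (a point): Centre of the black bar grip on the turret's axis, 115 mm above the bench. Bar 60 mm long, 12 mm thick, 38 mm high (91 to 129 mm above the bench); it turns with the turret. This point's axes are the turret's (z up; changer's axes turned by the joint value); the bar's length lies 60 degrees counter-clockwise of this x axis, seen from above.
- hub_mouth (a point): Centre of the empty hub's bore in its flat top face, 94 mm above the bench, 85 mm from the turret's axis; turns with the turret, axes the turret's, z up. Bore 15.5 mm wide, 36 mm deep; one keyway 7 mm wide, full depth, out to 12.5 mm from the bore's axis. It points away from the turret's axis give or take up to 0.5 rad, not reported: look or feel. The sleeve is stiff to turn (0.15 N m).
- hub_floor (a point): Bottom of that bore, 36 mm below its mouth. A sprung brass contact pin 9 mm across stands in it: the stem meets it 5 mm before home; it pushes back with 4 N, rising to 8 N when home. Without a hand on it a holder stands 5 mm proud.
- holder: The sample holder to load, 0.18 kg, upright in a hole of the rack. Origin at the centre of its stem's lower end, z up. Steel stem 14 mm across, 32 mm long, the lowest 3 mm tapered to 9 mm; flange 36 mm across, 6 mm thick (32 to 38 mm up); then a square aluminium block (to 70 mm) with a white round sample, 19 mm across, 3 mm high, on top. Those already in the changer look alike.
- holder_key (a point): Lower end of the key, on the stem's -x side (holder's own axes): the key is 5 mm wide, stands out to 11.5 mm from the axis and runs from 18 to 32 mm above the stem's lower end, so 18 mm of plain stem enter a hub before the key meets its face. In line above it, an index lug 6 mm wide sticks out of the flange to 25 mm from the axis.
- holder_shoulder (a point): On the holder's axis, in the underside of its flange, 32 mm above the stem's lower end. The holder is home when this lies at the hub's mouth (flange on the hub's top face).
- holder_grip (a point): Where to take the holder: on its axis, 60 mm above the stem's lower end, 22 mm above the flange's top, in the block of 26 x 26 mm, 32 mm high, whose flats are square to the holder's x and y.
- rack: Grey rack block fixed to the bench, 75 mm (x) by 235 mm (y), 45 mm high. Origin in the middle of its underside. Three round holes, 25 mm across and 38 mm deep, in a row along its y axis, 75 mm apart; in them stand the sample holder, the plug and the setting gauge, each resting on its flange, in any order.
- plug: Bystander: black plastic hub plug with a round head 28 mm across, standing in the rack; its top is 67 mm above the bench. Origin at the lower end of its stem, 25 mm above the bench.
- gauge: Bystander: round brass setting gauge on a steel flange, 22 mm across at its head, standing in the rack; its top is 93 mm above the bench. Origin at the lower end of its stem, 15 mm above the bench.
- screwdriver: Bystander: screwdriver lying on the bench, 170 mm long.
- jar: Bystander: amber glass jar, 60 mm across and 70 mm high, origin at the centre of its underside.
Things that resemble listed ones, but are neither listed nor needed, are in the scene too. Leave any blue or purple look-alike of the holder alone.

How it is judged (in metres and radians):
On the way, in this order (a step that is already met when the one before it is completed fails the run):
1. the turret has been turned one click, rests there and has been let go (value of joint turret between 0.967 and 1.127 rad and velocity of joint turret between -0.05 and 0.05 rad/s and contact force between the fingers and anything else below 0.5 N), for 0.2 s.
2. the holder's stem is in the mouth of the hub (horizontal distance between holder_shoulder and hub_mouth below 0.004 m and z of holder_shoulder in the frame of hub_mouth below 0.028 m), for 0.05 s.
At the end, for the whole second after the job is handed in: Flange on the hub's top face (within 2 mm in height, 3 mm sideways, upright within 0.08 rad), pressed there against the spring; turret in its first click (1.047 rad within 0.1); fingers still gripping the holder's block (over 4 N, grasp point within 30 mm of holder_grip), holder at rest (horizontal distance between holder_shoulder and hub_mouth below 0.003 m and z of holder_shoulder in the frame of hub_mouth below 0.002 m and angle between holder's own z axis and vertical below 0.08 rad and value of joint turret between 0.947 and 1.147 rad and contact force between the fingers and holder above 4 N and distance between the grasp point and holder_grip below 0.03 m and linear speed of holder below 0.02 m/s); the arm keeps its last pose, push and grip.
It fails at once if a bystander was moved more than 30 mm (distance of any of plug, gauge, screwdriver, jar from where it was at the start of the episode above 0.03 m).
It also fails if it takes over 61 s, if anything falls off the work surface, if the arm or the gripper's body presses on something with over 40 N, if the wrist force passes 120 N, or if a joint passes its speed limit or range.

## Robot

A 6-joint arm with a two-finger parallel gripper is mounted at the origin on the work surface. World frame = base frame: x ahead of the robot, y to its left, z up, the work surface at z = 0. Lengths are in mm, angles in rad, forces in N, time in s.
With the tool pointing down it reaches from about 350 to 975 mm from the base axis. Payload 7.1 kg.
Tool frame: the origin (TCP) lies at the very end of the fingers, on their centre line; the grasp point (between the pads) lies 19 mm behind it; y points along the fingers, z is the direction in which the jaws open and shut, and the axes are right-handed (so a half turn about y gives the same grasp; the last joint's range is limited). The gripper opens to 88 mm and grips with 3 to 60 N. Pads are 20 mm wide; open, the fingers measure 115 mm over their backs; the gripper's body (75 mm by 178 mm) begins 61 mm behind the grasp point.
Start: joints at [-1.234, 0.423, 1.63, -0, 1.089, -0.019], TCP at [217.729, -585.832, 222.675] pointing down, gripper open.
Joint ranges: [-3, 3], [-0.9, 2.11], [0.09, 2.58], [-1.31, 4.45], [0.11, 2.69], [-2.54, 2.54]. Speed limits (rad/s): [2.39, 2.39, 3.01, 3.14, 3.14, 3.14].

## Interface

Orientations are given as a rotation vector (axis times angle).
In Python, from workcell import ctrl gives the robot as it stands.
- The arm moves only by the shell command python3 -m jog 'ROWS'. ROWS is JSON, a list of rows, each a list of 3 entries, a list of its own where there are three numbers: the opening, from 0 (shut) to 1 (fully open), then the shift along the tool's x, y, z in cm, then the turn, a rotation vector about the tool's x, y, z in rad. In form: [[claw, [dx, dy, dz], [wx, wy, wz]], ...]. A call has 1 to 8 rows; each row is the pose to reach, as a shift and turn from the pose commanded when the call began, along the tool's axes at that moment; what a row does not reach only later rows make up. A row lasts 1/10 s, in which the tool goes at most 50 mm and 8.59 degrees, less where a joint would pass 70% of its speed; a pose out of reach is approached as far as the arm can. A call with a gripper value outside its range is refused whole. The fingers move at their own pace and stop on an object; the grip force is fixed at half the most. Time passes only in rows, so rows that repeat a pose let the fingers close. It gives the time, the measured TCP pose, the force and the opening at its end, in the units of the state.
- ctrl.get_obs(): the state, without advancing time (a new reading comes with each control period).
- ctrl.get_image(name): name is "scene" or "top"; returns a dict with "color" (480x640x3 uint8, red, green, blue), "z_map" (480x640 float32, mm along the optical axis (not along the pixel's ray), 0 where there is no reading), "fx", "fy", "cx", "cy" (pixels), "dist_coeffs" ([k1, k2, p1, p2, k3] as OpenCV has them; the pictures are not rectified), "pose" (4x4, takes a point from camera to world coordinates). Camera axes: x right, y down, z forward; pixel columns grow to the right and rows downward; lengths in mm; the calibration is good to about 2 mm. A picture is of the moment at which its call begins.
- ctrl.close_job(): hands the job in, once; it reports no verdict.
The state is a dict: "t": time; "qpos": joint angles; "qvel": joint speeds; "joint_torque": joint torques, N m; "ee_pos": TCP position; "orientation": TCP orientation; "ft_force": force on the tool from outside, world axes, zero at the start; "moment": the same for the moment, N m; "width": finger opening in mm.
Only numpy, scipy, OpenCV 4.12 (cv2) and the standard library are available. Lean on these libraries where they do the work, as an engineer would, in place of code of your own. Each camera call takes 0.05 s, during which the arm holds its last target.

## Working session

There is one attempt and no reset: what is moved stays moved. The work goes in short steps, Python scripts to look and compute and a shell command to move; the robot and the scene stay as the last step left them, time stands still between calls to the robot, and variables do not carry over. Pictures are saved under pics/ and viewed, and the job is handed in when it is done.

```bash
ls; mkdir -p pics
cat > h.py <<'E'
import numpy as np, cv2, pickle
from workcell import ctrl
def snap(n,tag):
    im=ctrl.get_image(n); pickle.dump(im,open(f'pics/{tag}.pkl','wb'))
    cv2.imwrite(f'pics/{tag}.png',im['color'][:,:,::-1]); return im
def load(tag): return pickle.load(open(f'pics/{tag}.pkl','rb'))
def ray(im,u,v):
    K=np.array([[im['fx'],0,im['cx']],[0,im['fy'],im['cy']],[0,0,1.]])
    p=cv2.undistortPoints(np.array([[[u,v]]],float),K,np.array(im['dist_coeffs'],float))[0,0]
    T=np.array(im['pose']); return T[:3,3],T[:3,:3]@np.array([p[0],p[1],1.])
def onz(im,u,v,z):
    o,d=ray(im,u,v); return o+d*(z-o[2])/d[2]
def dep(im,u,v):
    o,d=ray(im,u,v); return o+d*im['z_map'][int(round(v)),int(round(u))]
def proj(im,P):
    T=np.linalg.inv(np.array(im['pose'])); 
    K=np.array([[im['fx'],0,im['cx']],[0,im['fy'],im['cy']],[0,0,1.]])
    r,_=cv2.Rodrigues(T[:3,:3]); return cv2.projectPoints(np.array(P,float).reshape(-1,1,3),r,T[:3,3],K,np.array(im['dist_coeffs'],float))[0][:,0]
def crop(im,u0,v0,u1,v1,s,tag):
    cv2.imwrite(f'pics/{tag}.png',cv2.resize(im['color'][v0:v1,u0:u1,::-1],None,fx=s,fy=s,interpolation=cv2.INTER_CUBIC))
E
python3 - <<'E'
from h import *
for n in('scene','top'):
    im=snap(n,n+'0'); print(n,im['fx'],im['cx'],im['cy'],im['dist_coeffs']);print(np.round(im['pose'],3))
o=ctrl.get_obs();print(o)
import scipy.spatial.transform as t;print(t.Rotation.from_rotvec(o['orientation']).as_matrix().round(3))
E
```

```text
pics
scene 479.95674047759445 323.95816958726476 244.62205801640275 [-0.03432185  0.          0.          0.          0.        ]
[[-8.060000e-01  3.250000e-01 -4.950000e-01  1.135832e+03]
 [ 5.920000e-01  4.290000e-01 -6.830000e-01  7.012000e+02]
 [-1.000000e-02 -8.430000e-01 -5.380000e-01  6.924860e+02]
 [ 0.000000e+00  0.000000e+00  0.000000e+00  1.000000e+00]]
top 446.7203571197721 321.74593739112584 243.06091145027455 [-0.06945166  0.          0.          0.          0.        ]
[[ 2.70000e-02 -9.84000e-01  1.78000e-01  4.20127e+02]
 [-1.00000e+00 -2.70000e-02  2.00000e-03 -1.66570e+01]
 [ 3.00000e-03 -1.78000e-01 -9.84000e-01  9.74648e+02]
 [ 0.00000e+00  0.00000e+00  0.00000e+00  1.00000e+00]]
{'t': 0.1, 'qpos': array([-1.23400293e+00,  4.23768294e-01,  1.63061362e+00, -4.21635501e-06,
        1.08859107e+00, -1.90137768e-02]), 'qvel': array([-4.40429878e-04, -2.46057395e-03, -3.91413453e-05, -5.11649949e-05,
       -3.11415474e-04, -5.75179446e-04]), 'joint_torque': array([-5.18617053e-04, -5.45615816e+01, -2.74324501e+01,  6.45029219e-02,
        1.88591075e-02, -4.69458064e-05]), 'ee_pos': array([ 217.56524306, -585.37200276,  221.97699381]), 'orientation': array([-0.36483412,  2.02917941, -2.02637258]), 'ft_force': array([-1.09631299,  0.11061539,  0.66116299]), 'moment': array([-0.0389895 ,  0.02754544, -0.02174409]), 'width': 87.6993854893032}
[[-0.937 -0.     0.348]
 [-0.348  0.001 -0.937]
 [-0.    -1.    -0.001]]
```

View pics/scene0.png

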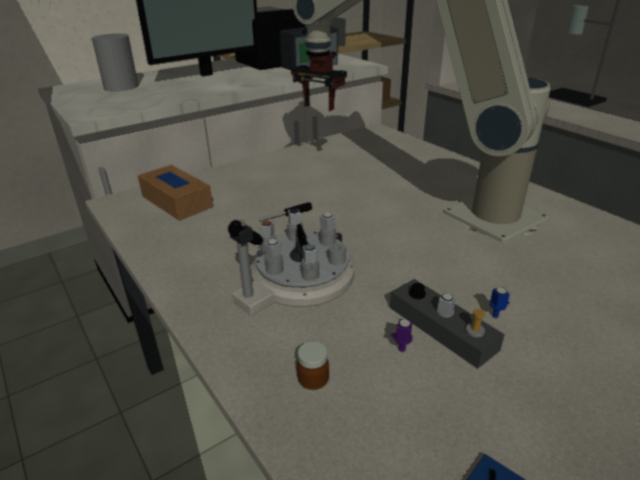

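View pics/top0.png

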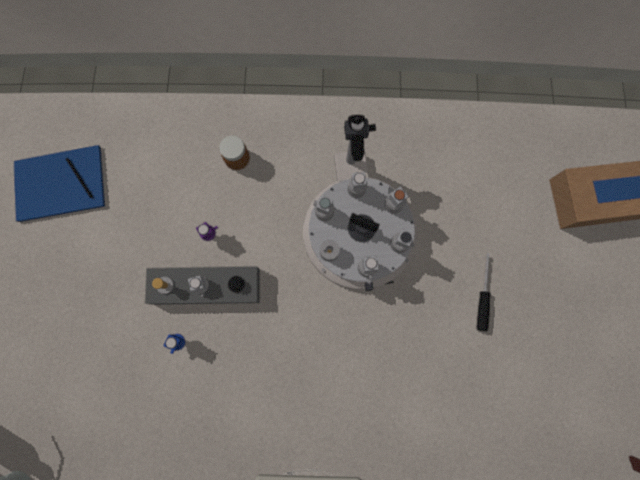

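Run:
```python
from h import *
im=load('top0'); crop(im,290,100,430,300,4,'c1') ; crop(im,140,210,270,360,4,'c2')
im=load('scene0'); crop(im,220,190,370,310,5,'c3'); crop(im,380,270,510,370,5,'c4')
```

```text
(no output)
```

View pics/c1.png

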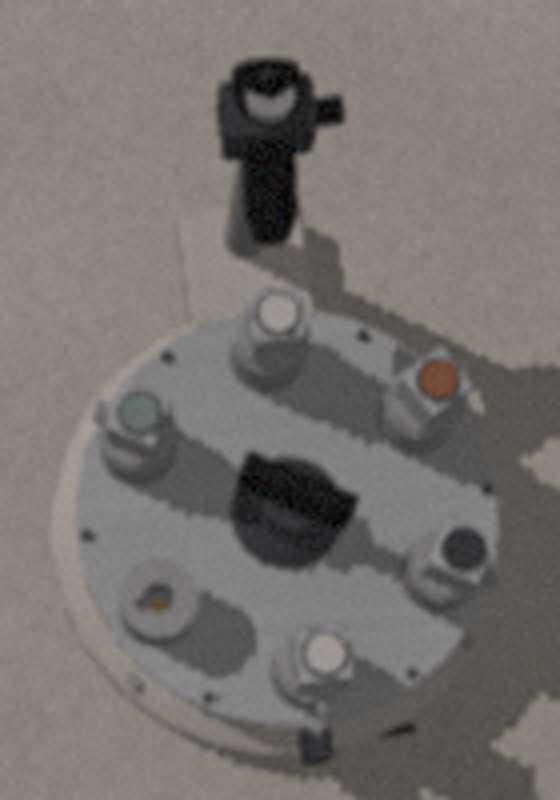

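View pics/c2.png

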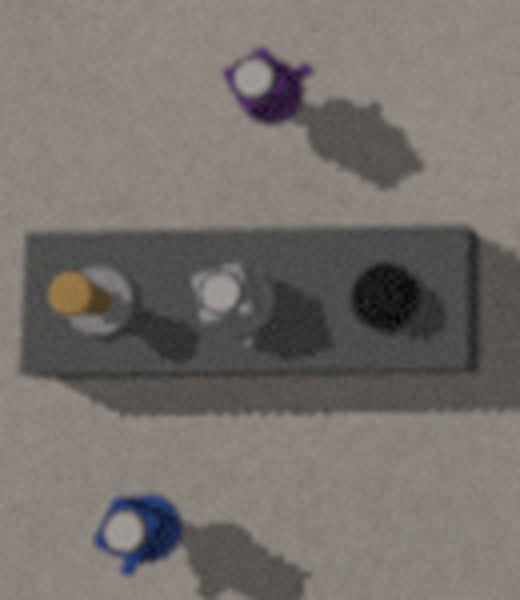

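View pics/c3.png

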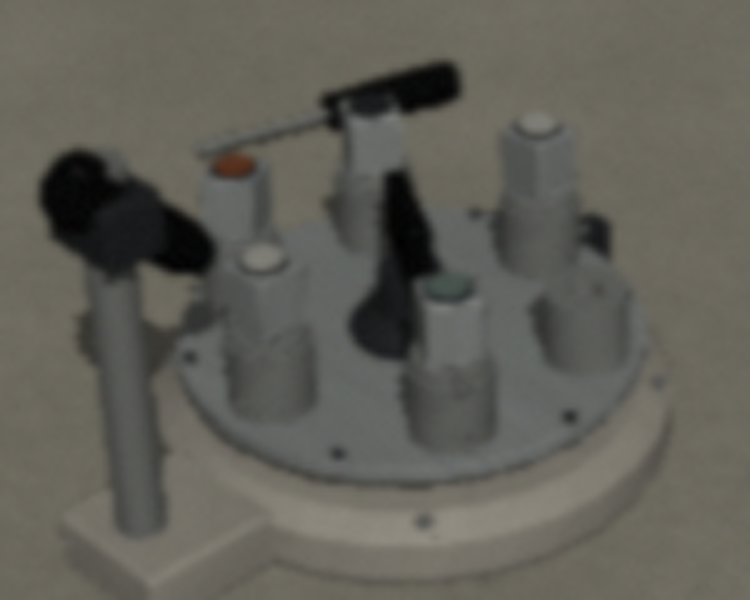

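View pics/c4.png

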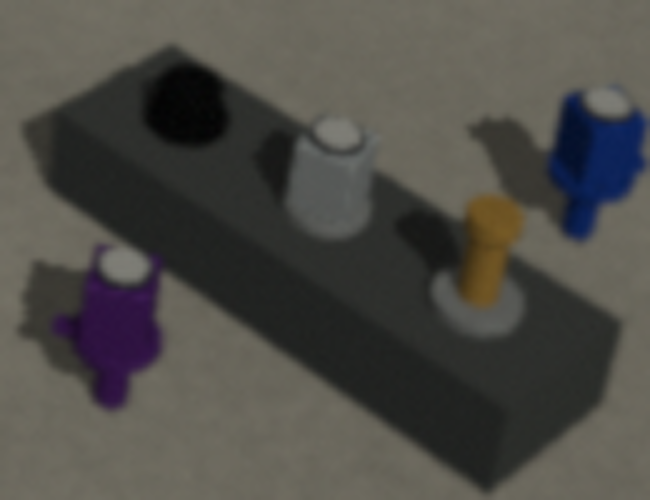

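Run:
```python
from h import *
from scipy.optimize import least_squares
im=load('top0'); g=lambda c,u0,v0,s:(u0+(c[0]+.5)/s-.5, v0+(c[1]+.5)/s-.5)
P=[]
for c in [(278,313),(438,378),(464,549),(325,654),(138,412)]:
    u=g(c,290,100,4); p=onz(im,*u,135); P.append(p[:2]); print(p.round(1), dep(im,*u).round(1))
P=np.array(P)
r=least_squares(lambda x:np.hypot(*(P-x[:2]).T)-85,P.mean(0)); print('axis',r.x,r.fun)
d=P-r.x; print('ang',np.degrees(np.arctan2(d[:,1],d[:,0])))
h=onz(im,*g((160,596),290,100,4),94)[:2]; d=h-r.x; print('hub',h,np.hypot(*d),np.degrees(np.arctan2(d[1],d[0])))
q=onz(im,*g((316,735),290,100,4),64)[:2]; d=q-r.x; print('ptr',q,np.hypot(*d),np.degrees(np.arctan2(d[1],d[0])))
a=onz(im,*g((250,465),290,100,4),129)[:2];b=onz(im,*g((350,505),290,100,4),129)[:2]
print('bar',a,b,np.hypot(*(a-b)),np.degrees(np.arctan2(*(a-b)[::-1])), (a+b)/2)
hd=onz(im,*g((220,293),140,210,4),86); print('holder',hd,dep(im,*g((220,293),140,210,4)))
lg=onz(im,*g((248,343),140,210,4),51); print('lug',lg,lg-hd, np.degrees(np.arctan2(*(lg-hd)[[1,0]])))
cs=[onz(im,*g(c,140,210,4),45)[:2] for c in [(28,234),(470,228),(472,370),(24,372)]]; print('rack',np.array(cs).round(1))
s=load('scene0')
print('sc holder',onz(s,*g((338,134),380,270,5),86))
for n,c in dict(o=(233,167),w=(262,258),g=(450,286),w2=(540,124),b=(370,104)).items(): print(n,onz(s,*g(c,220,190,5),135).round(1))
crop(im,315,235,345,265,20,'c5'); crop(s,322,240,352,270,20,'c6'); crop(im,340,205,390,250,12,'c7');crop(im,180,265,220,305,15,'c8')
```

```text
[703.8 -84.8 135. ] [703.6 -84.8 135.6]
[ 672.9 -163.5  135. ] [ 672.6 -163.3  136. ]
[ 588.1 -175.5  135. ] [ 588.2 -175.7  134.3]
[ 535.5 -109.   135. ] [ 535.3 -108.9  136.3]
[651.6 -17.3 135. ] [651.2 -17.3 136.1]
axis [619.80956913 -96.64703625] [-0.17221938  0.38401927  0.04663845  0.21292806  0.4296341 ]
ang [   8.00203942  -51.52726762 -111.91240713 -171.64035301   68.17898059]
hub [568.1669685  -30.79854982] 83.68381782687283 128.10581462964996
ptr [ 503.44336246 -112.58426669] 117.45249835220727 -172.20142917293288
bar [628.07562381 -72.50845994] [ 609.49956724 -121.32334399] 52.229903139728556 69.16613646056578 [618.78759552 -96.91590196]
holder [492.69825027 237.28616324  86.        ] [492.61811293 237.00574652  86.9812906 ]
lug [470.15479457 230.77116883  51.        ] [-22.5434557   -6.51499441 -35.        ] -163.88085692517365
rack [[524.  354.1]
 [534.  119.5]
 [460.1 114.7]
 [451.6 349.6]]
sc holder [494.851814   236.35479715  86.        ]
o [ 674.6 -163.4  135. ]
w [705.2 -86.5 135. ]
g [652.5 -18.2 135. ]
w2 [ 536.1 -109.9  135. ]
b [ 590.  -176.2  135. ]
```

View pics/c5.png

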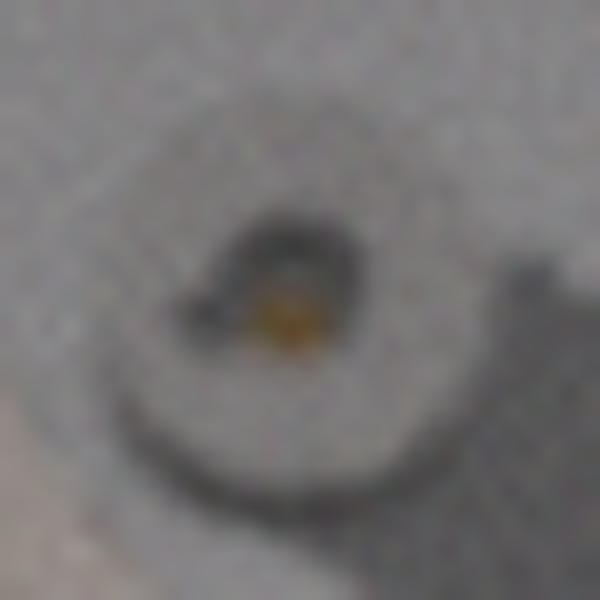

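View pics/c6.png

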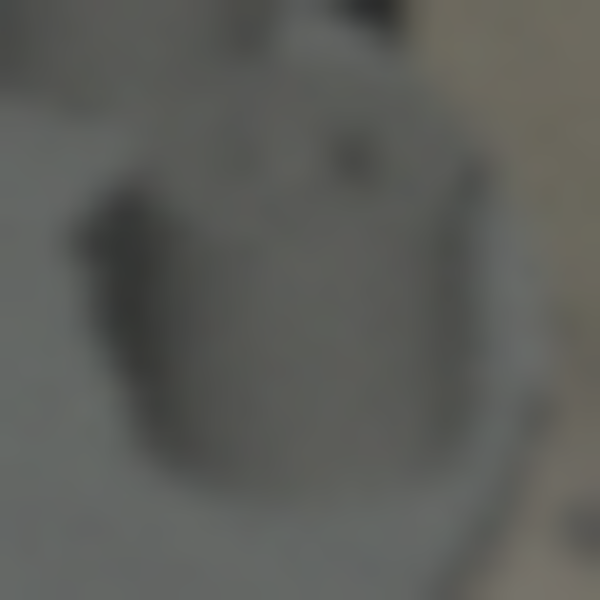

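View pics/c7.png

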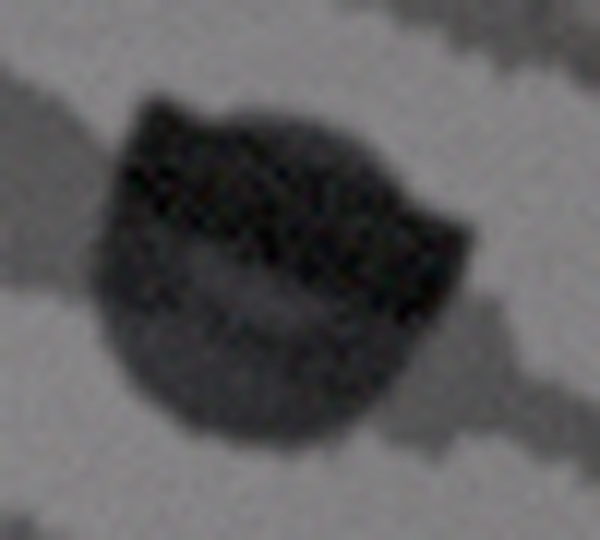

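View pics/c8.png

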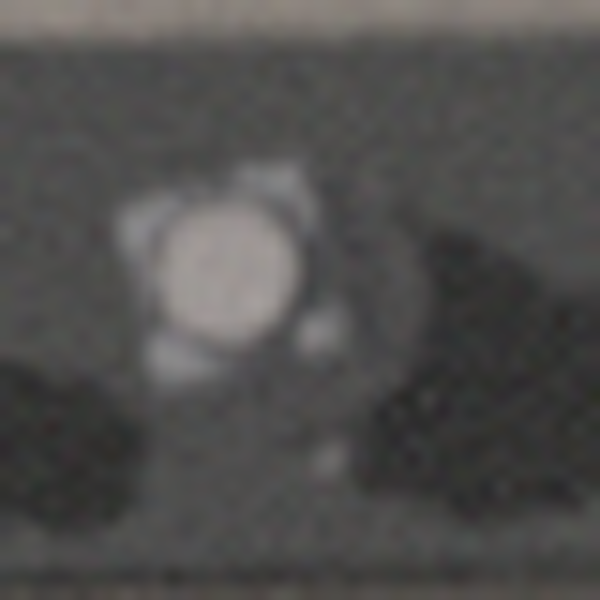

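Candidates for the holder, by top-image pixel:
- Grey holder with a white disc in the rack's middle hole, (195,283).
- Blue look-alike, (173,342), and purple look-alike, (206,230).
- Brass gauge, (158,284), and black plug, (236,284).
- The five loaded holders on the turret.

I choose (195,283). The crop shows a square aluminium block with its lug at (202,295), pointing towards the robot. The empty hub is at (329.5,249) and the pointer at (369,283). The knob bar lies at about 68°.

```bash
cat >> h.py <<'E'
from scipy.spatial.transform import Rotation as Ro
def goal(x,y,z,yaw):
    """yaw deg of tool z axis; prints shift cm + rotvec in tool axes"""
    o=ctrl.get_obs(); R=Ro.from_rotvec(o['orientation']).as_matrix()
    a=np.radians(yaw); zt=np.array([np.cos(a),np.sin(a),0]); yt=np.array([0,0,-1.]); xt=np.cross(yt,zt)
    G=np.stack([xt,yt,zt],1)
    print('t',round(o['t'],2),'pos',o['ee_pos'].round(1),'yaw',np.degrees(np.arctan2(R[1,2],R[0,2])).round(2),'F',o['ft_force'].round(1),'M',np.round(o['moment'],2),'w',round(o['width'],1))
    print('shift cm',(R.T@(np.array([x,y,z])-o['ee_pos'])/10).round(2),'rot',Ro.from_matrix(R.T@G).as_rotvec().round(3))
E
python3 -c "
from h import *
goal(620,-97.5,200,-21.8)"
```

```text
t 0.1 pos [ 217.6 -585.4  222. ] yaw -69.61 F [-1.1  0.1  0.7] M [-0.04  0.03 -0.02] w 87.7
shift cm [-54.72   2.24 -31.71] rot [ 0.001 -0.835 -0.001]
```

```bash
python3 -m jog '[[0.5,[-54.7,2.2,-31.7],[0,-0.83,0]],[0.5,[-54.7,2.2,-31.7],[0,-0.83,0]],[0.5,[-54.7,2.2,-31.7],[0,-0.83,0]],[0.5,[-54.7,2.2,-31.7],[0,-0.83,0]],[0.5,[-54.7,2.2,-31.7],[0,-0.83,0]],[0.5,[-54.7,2.2,-31.7],[0,-0.83,0]],[0.5,[-54.7,2.2,-31.7],[0,-0.83,0]],[0.5,[-54.7,2.2,-31.7],[0,-0.83,0]]]'
python3 -c "
from h import *
goal(620,-97.5,200,-21.8)"
```

```text
t: 0.9
ee_pos: [473.0, -275.6, 208.6]
orientation: [-1.002, 1.487, -1.487]
ft_force: [0.7, -0.5, 0.6]
width: 44.0
t 0.9 pos [ 473.  -275.6  208.6] yaw -22.06 F [ 0.7 -0.5  0.6] M [-0.1  -0.07  0.03] w 44.0
shift cm [-22.03   0.86   6.94] rot [ 0.    -0.005 -0.   ]
```

```bash
python3 -m jog '[[0.5,[-22,0.8,6.9],[0,0,0]],[0.5,[-22,0.8,6.9],[0,0,0]],[0.5,[-22,0.8,6.9],[0,0,0]],[0.5,[-22,0.8,6.9],[0,0,0]],[0.5,[-22,0.8,6.9],[0,0,0]],[0.5,[-22,0.8,6.9],[0,0,0]],[0.5,[-22,0.8,6.9],[0,0,0]],[0.5,[-22,0.8,6.9],[0,0,0]]]'
python3 -c "
from h import *
im=snap('scene','s1'); crop(im,200,120,400,320,3,'s1c')
goal(620,-97.5,97,-21.8)"
```

```text
t: 1.7
ee_pos: [617.8, -100.2, 200.5]
orientation: [-1.002, 1.488, -1.487]
ft_force: [-0.2, -0.7, 0.6]
width: 44.1
t 1.75 pos [ 617.8 -100.5  200.6] yaw -22.13 F [-1.1 -0.3 -0.3] M [-0.05 -0.12 -0.03] w 43.8
shift cm [-0.37 10.36  0.1 ] rot [ 0.001 -0.006  0.   ]
```

View pics/s1c.png

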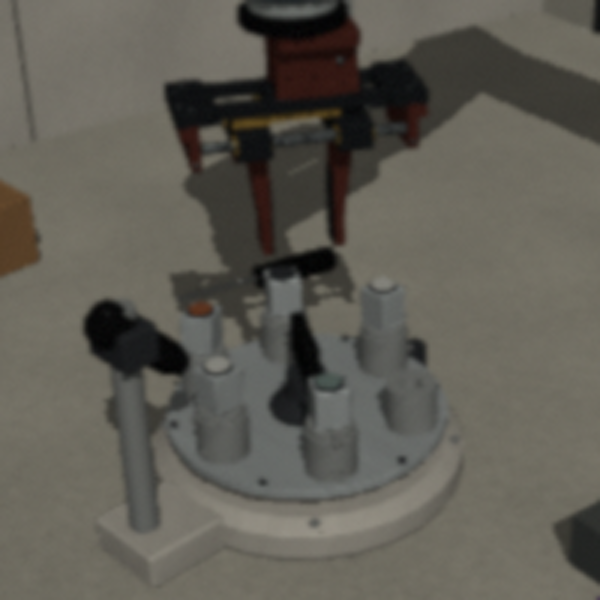

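The gripper hangs above the knob (fingertips at crop (268,248) and (338,243)) and straddles the bar top at (300,320). Next I descend.

```bash
python3 -m jog '[[0.5,[-0.3,4,0.1],[0,0,0]],[0.5,[-0.3,8,0.1],[0,0,0]],[0.5,[-0.3,10.2,0.1],[0,0,0]],[0.5,[-0.3,10.2,0.1],[0,0,0]],[0.5,[-0.3,10.2,0.1],[0,0,0]]]'
python3 -c "
from h import *
goal(620,-97.5,97,-21.8)"
```

```text
t: 2.25
ee_pos: [620.6, -98.1, 99.3]
orientation: [-1.001, 1.488, -1.488]
ft_force: [0.9, -0.1, -0.2]
width: 43.6
t 2.25 pos [620.6 -98.1  99.3] yaw -22.14 F [ 0.9 -0.1 -0.2] M [-0.03 -0.06 -0.03] w 43.6
shift cm [-0.03  0.23 -0.08] rot [ 0.    -0.006  0.   ]
```

```bash
python3 -m jog '[[0,[0,0,0],[0,0,0]],[0,[0,0,0],[0,0,0]],[0,[0,0,0],[0,0,0]],[0,[0,0,0],[0,0,0]],[0,[0,0,0],[0,0,0]]]'
python3 -c "
from h import *
goal(620,-97.5,97,38.2)"
```

```text
t: 2.75
ee_pos: [620.6, -96.9, 99.4]
orientation: [-1.002, 1.487, -1.487]
ft_force: [-2.6, 0.0, 5.3]
width: 12.2
t 2.75 pos [620.6 -96.9  99.4] yaw -22.05 F [-2.6  0.   5.3] M [ 0.09  0.39 -0.1 ] w 12.2
shift cm [ 0.08  0.24 -0.03] rot [ 0.    -1.052 -0.   ]
```

```bash
python3 -m jog '[[0,[0,0,0],[0,-0.13,0]],[0,[0,0,0],[0,-0.26,0]],[0,[0,0,0],[0,-0.39,0]],[0,[0,0,0],[0,-0.52,0]],[0,[0,0,0],[0,-0.65,0]],[0,[0,0,0],[0,-0.78,0]],[0,[0,0,0],[0,-0.91,0]],[0,[0,0,0],[0,-1.05,0]]]'
python3 -m jog '[[0,[0,0,0],[0,0,0]],[0,[0,0,0],[0,0,0]]]'
python3 -c "
from h import *
goal(620,-97.5,97,38.2)"
```

```text
t: 3.55
ee_pos: [620.2, -97.0, 99.4]
orientation: [-1.455, 0.703, -0.702]
ft_force: [-4.2, 0.9, 7.3]
width: 11.8
t: 3.75
ee_pos: [620.3, -97.0, 99.4]
orientation: [-1.453, 0.707, -0.706]
ft_force: [-4.5, 0.9, 6.6]
width: 12.0
t 3.75 pos [620.3 -97.   99.4] yaw 38.14 F [-4.5  0.9  6.6] M [ 0.04  0.51 -0.14] w 12.0
shift cm [ 0.03  0.24 -0.05] rot [ 0.001 -0.001 -0.001]
```

```bash
python3 -m jog '[[0.5,[0,0,0],[0,0,0]],[0.5,[0,0,0],[0,0,0]],[0.5,[0,0,0],[0,0,0]],[0.5,[0,0,0],[0,0,0]],[0.5,[0,0,0],[0,0,0]],[0.5,[0,0,0],[0,0,0]],[0.5,[0,0,0],[0,0,0]],[0.5,[0,0,0],[0,0,0]]]'
python3 -m jog '[[0.5,[0,-4,0],[0,0,0]],[0.5,[0,-8,0],[0,0,0]],[0.5,[0,-11,0],[0,0,0]],[0.5,[0,-11,0],[0,0,0]]]'
python3 -c "
from h import *
goal(493.8,236.8,150,14.5)"
```

```text
t: 4.55
ee_pos: [620.8, -97.1, 98.7]
orientation: [-1.453, 0.707, -0.707]
ft_force: [0.2, 1.4, 0.4]
width: 43.8
t: 4.95
ee_pos: [623.5, -97.5, 213.7]
orientation: [-1.45, 0.7, -0.713]
ft_force: [-0.1, -0.2, -0.2]
width: 43.9
t 4.95 pos [623.5 -97.5 213.7] yaw 38.1 F [-0.1 -0.2 -0.2] M [-0.03 -0.12  0.02] w 43.9
shift cm [-34.35   6.22  10.39] rot [-0.007  0.412  0.005]
```

```bash
python3 -m jog '[[0.6,[-34.3,3,10.4],[0,0.41,0]],[0.6,[-34.3,3,10.4],[0,0.41,0]],[0.6,[-34.3,3,10.4],[0,0.41,0]],[0.6,[-34.3,3,10.4],[0,0.41,0]],[0.6,[-34.3,3,10.4],[0,0.41,0]],[0.6,[-34.3,3,10.4],[0,0.41,0]],[0.6,[-34.3,3,10.4],[0,0.41,0]],[0.6,[-34.3,3,10.4],[0,0.41,0]]]'
python3 -m jog '[[0.6,[0,0,0],[0,0,0]],[0.6,[0,0,0],[0,0,0]],[0.6,[0,0,0],[0,0,0]]]'
python3 - <<'E'
from h import *
s=snap('scene','s2'); t=snap('top','t2')
crop(t,290,160,430,300,5,'t2c'); crop(s,300,210,370,270,10,'s2c'); crop(s,380,200,520,340,4,'s2d')
goal(493.8,236.8,57,14.5)
E
```

```text
t: 5.75
ee_pos: [488.3, 240.2, 177.4]
orientation: [-1.322, 1.018, -1.015]
ft_force: [0.0, -0.8, -0.3]
width: 52.9
t: 6.05
ee_pos: [491.5, 235.6, 178.7]
orientation: [-1.319, 1.02, -1.021]
ft_force: [-0.4, 0.1, -0.1]
width: 52.9
t 6.15 pos [491.6 235.6 178.8] yaw 14.49 F [-0.2 -0.3  0.9] M [ 0.01 -0.13  0.03] w 52.8
shift cm [-0.06 12.18  0.24] rot [-0. -0.  0.]
```

View pics/t2c.png

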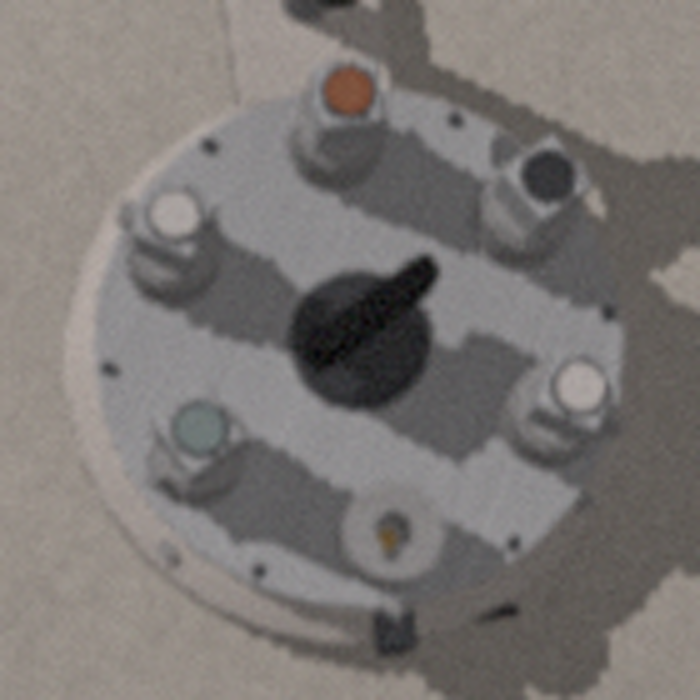

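View pics/s2c.png

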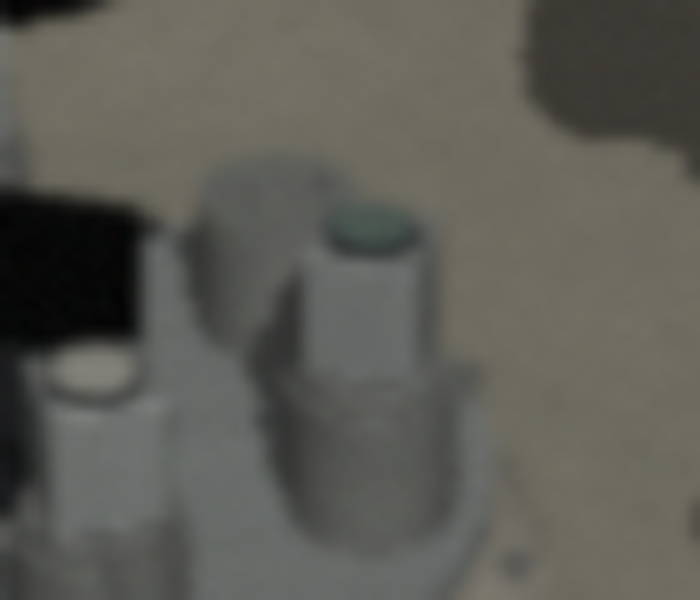

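View pics/s2d.png

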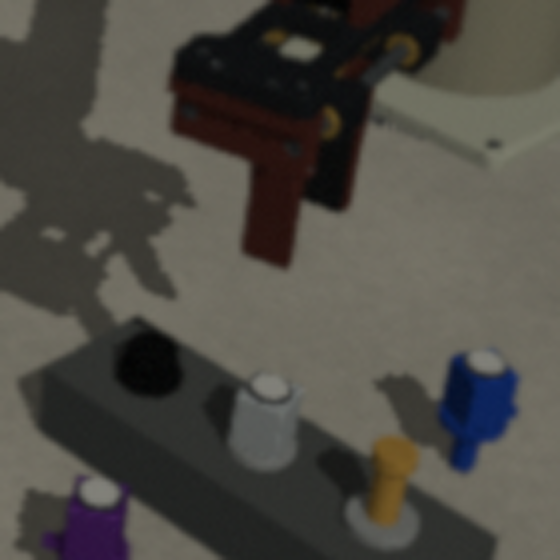

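The turret has gone one click: the empty hub (top crop (393,530)) now sits at the pointer (393,630). I'll zoom in for the keyway.

Run:
```python
from h import *
t=load('t2'); crop(t,355,252,383,280,25,'t3')
g=lambda c,u0,v0,s:(u0+(c[0]+.5)/s-.5, v0+(c[1]+.5)/s-.5)
P=np.array([onz(t,*g(c,290,160,5),135)[:2] for c in [(349,91),(549,177),(580,386),(202,429),(174,216)]])
from scipy.optimize import least_squares
r=least_squares(lambda x:np.hypot(*(P-x[:2]).T)-85,P.mean(0)).x; d=P-r
print(r,np.hypot(*d.T),np.degrees(np.arctan2(d[:,1],d[:,0]))); print(onz(t,*g((393,532),290,160,5),94))
```

```text
[619.90895842 -96.84069798] [84.85051453 84.50478115 84.80598117 84.36087232 84.94357908] [   7.76407832  -52.65562191 -111.94424006  128.37950719   68.36453876]
[ 535.23436284 -108.26745465   94.        ]
```

View pics/t3.png

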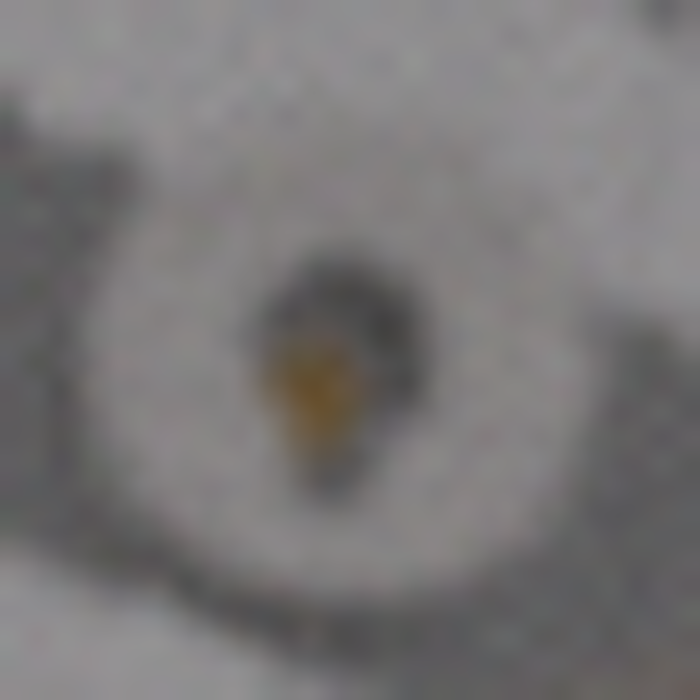

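```bash
python3 -m jog '[[0.6,[0,3,0.2],[0,0,0]],[0.6,[0,6,0.2],[0,0,0]],[0.6,[0,9,0.2],[0,0,0]],[0.6,[0,9,0.2],[0,0,0]],[0.6,[0,9,0.2],[0,0,0]]]'
python3 - <<'E'
from h import *
s=snap('scene','s3'); crop(s,390,220,510,340,6,'s3c')
goal(493.8,236.8,57,14.5)
E
```

```text
t: 6.65
ee_pos: [493.1, 236.8, 88.9]
orientation: [-1.32, 1.021, -1.02]
ft_force: [0.8, -0.7, 1.1]
width: 52.8
t 6.7 pos [493.8 237.3  89.8] yaw 14.55 F [ 0.8 -0.4 -0.4] M [-0.06 -0.14 -0.02] w 53.2
shift cm [ 0.05  3.28 -0.02] rot [-0.001  0.001 -0.   ]
```

View pics/s3c.png

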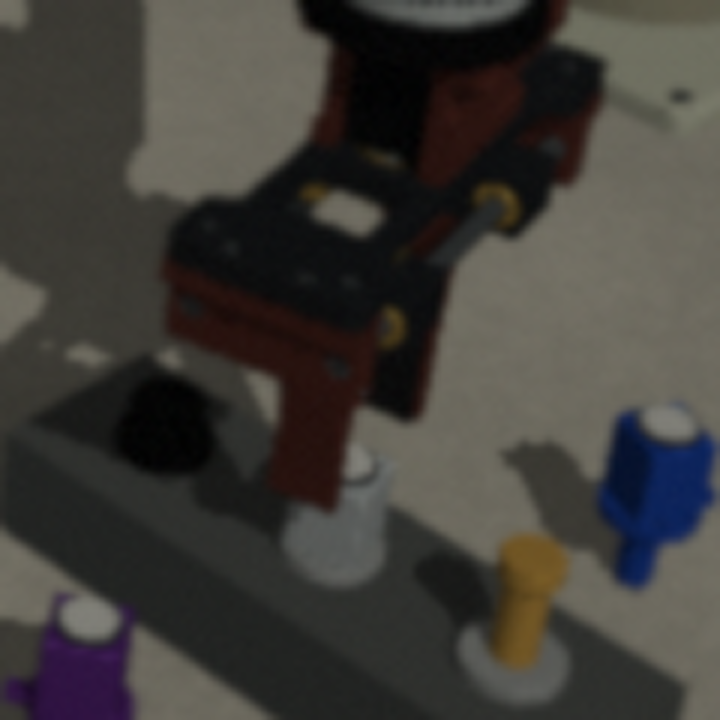

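The jaws straddle the holder block (crop (340,510)). The keyway points at about 175° in this view; the first view, carried round by 60°, gave 166°. Next: go down and grip.

```bash
python3 -m jog '[[0.6,[0,2,0],[0,0,0]],[0.6,[0,3.2,0],[0,0,0]],[0.6,[0,3.2,0],[0,0,0]],[0.6,[0,3.2,0],[0,0,0]],[0,[0,3.2,0],[0,0,0]],[0,[0,3.2,0],[0,0,0]],[0,[0,3.2,0],[0,0,0]],[0,[0,3.2,0],[0,0,0]]]'
python3 -m jog '[[0,[0,0,0],[0,0,0]],[0,[0,0,0],[0,0,0]]]'
python3 - <<'E'
from h import *
goal(493.8,236.8,57,14.5)
E
```

```text
t: 7.5
ee_pos: [493.0, 237.6, 57.1]
orientation: [-1.319, 1.019, -1.019]
ft_force: [-0.6, -0.1, 3.0]
width: 25.8
t: 7.7
ee_pos: [493.0, 237.6, 57.1]
orientation: [-1.319, 1.019, -1.019]
ft_force: [-1.0, -0.4, 3.3]
width: 25.9
t 7.7 pos [493.  237.6  57.1] yaw 14.61 F [-1.  -0.4  3.3] M [-0.07  0.04 -0.05] w 25.9
shift cm [0.1  0.01 0.05] rot [-0.     0.002 -0.   ]
```

```bash
python3 -m jog '[[0,[0,-3,0],[0,0,0]],[0,[0,-7,0],[0,0,0]],[0,[0,-11,0],[0,0,0]],[0,[0,-14.3,0],[0,0,0]],[0,[0,-14.3,0],[0,0,0]],[0,[0,-14.3,0],[0,0,0]]]'
python3 - <<'E'
from h import *
goal(535.6,-109,200,-9)
E
```

```text
t: 8.3
ee_pos: [492.7, 237.4, 199.6]
orientation: [-1.319, 1.019, -1.019]
ft_force: [-1.0, -0.6, -2.9]
width: 25.9
t 8.3 pos [492.7 237.4 199.6] yaw 14.61 F [-1.  -0.6 -2.9] M [-0.03 -0.07  0.07] w 25.9
shift cm [34.6  -0.04 -4.58] rot [-0.     0.412 -0.   ]
```

```bash
python3 -m jog '[[0,[4,0,-0.6],[0,0.05,0]],[0,[8,0,-1.2],[0,0.1,0]],[0,[12,0,-1.8],[0,0.15,0]],[0,[16,0,-2.4],[0,0.2,0]],[0,[20,0,-3],[0,0.25,0]],[0,[25,0,-3.5],[0,0.3,0]],[0,[30,0,-4],[0,0.36,0]],[0,[34.6,0,-4.6],[0,0.41,0]]]'
python3 -m jog '[[0,[0,0,0],[0,0,0]],[0,[0,0,0],[0,0,0]],[0,[0,0,0],[0,0,0]],[0,[0,0,0],[0,0,0]]]'
python3 - <<'E'
from h import *
s=snap('scene','s4'); t=snap('top','t4'); crop(s,270,110,400,270,5,'s4c'); crop(t,320,180,420,300,6,'t4c')
goal(535.6,-109,200,-9)
E
```

```text
t: 9.1
ee_pos: [534.3, -110.7, 197.3]
orientation: [-1.133, 1.328, -1.322]
ft_force: [0.6, 0.0, -2.3]
width: 25.6
t: 9.5
ee_pos: [535.0, -107.5, 198.9]
orientation: [-1.134, 1.323, -1.32]
ft_force: [1.1, -0.1, -2.2]
width: 26.1
t 9.6 pos [ 535.4 -107.6  199.5] yaw -8.76 F [-1.2 -0.2 -1.8] M [ 0.03 -0.1  -0.04] w 26.0
shift cm [ 0.13 -0.05  0.04] rot [ 0.001  0.004 -0.   ]
```

View pics/s4c.png

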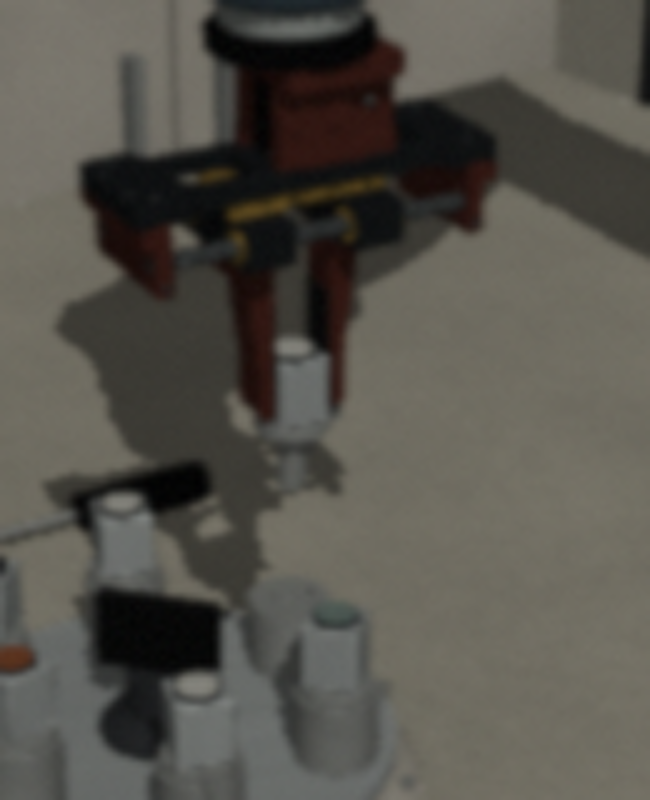

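View pics/t4c.png

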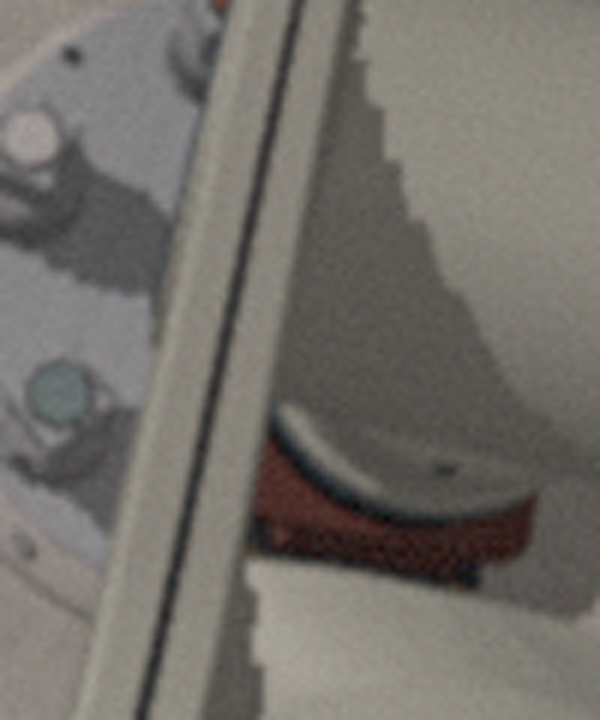

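Run:
```python
from h import *
s=load('s4'); g=lambda c,u0,v0,s:(u0+(c[0]+.5)/s-.5, v0+(c[1]+.5)/s-.5)
print(onz(s,*g((296,346),270,110,5),228.5),dep(s,*g((296,346),270,110,5)))
print('stem bottom',onz(s,*g((291,486),270,110,5),155.5))
m=proj(s,[[536,-109,94]]);print(m, (m-[270,110])*5)
crop(s,310,215,350,250,16,'s4d')
```

```text
[ 533.93156367 -107.29048415  228.5       ] [ 535.40846124 -105.30667094  229.63849378]
stem bottom [ 535.51491641 -109.64733891  155.5       ]
[[327.9315143 229.2549613]] [[289.65757149 596.27480652]]
```

View pics/s4d.png

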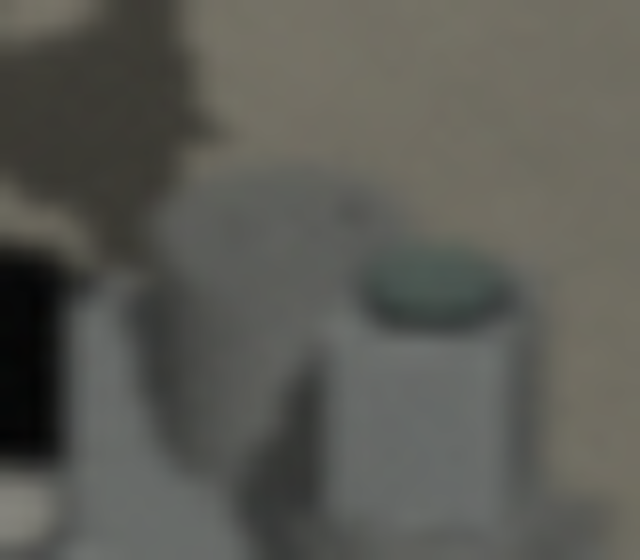

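```bash
python3 -m jog '[[0,[0.13,2,0.08],[0,0,0]],[0,[0.13,4,0.08],[0,0,0]],[0,[0.13,5,0.08],[0,0,0]],[0,[0.13,5,0.08],[0,0,0]],[0,[0.13,5,0.08],[0,0,0]],[0,[0.13,5,0.08],[0,0,0]]]'
python3 - <<'E'
from h import *
s=snap('scene','s5'); crop(s,300,170,370,260,8,'s5c')
goal(536,-109,124,-9)
E
```

```text
t: 10.2
ee_pos: [536.9, -110.3, 150.7]
orientation: [-1.131, 1.321, -1.323]
ft_force: [-0.5, 1.0, -1.7]
width: 25.4
t 10.25 pos [ 536.9 -110.4  150.7] yaw -8.87 F [-0.3  0.  -1.8] M [-0.02 -0.07  0.  ] w 25.8
shift cm [-0.12  2.67 -0.11] rot [-0.002  0.002  0.   ]
```

View pics/s5c.png

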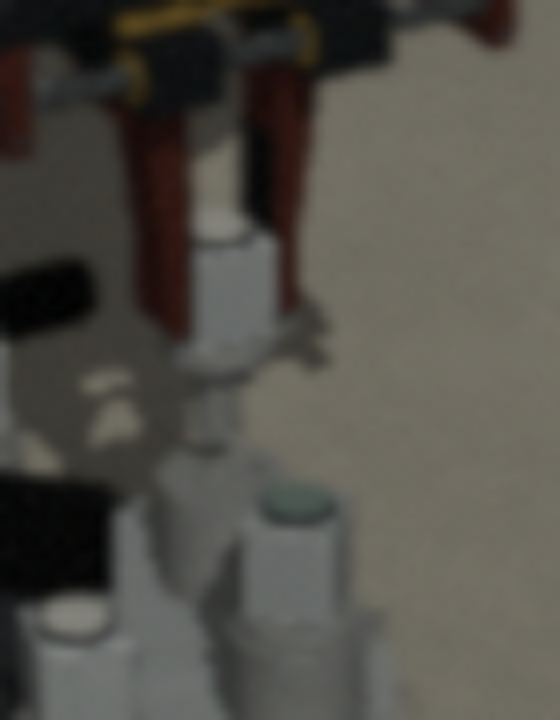

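```bash
python3 -m jog '[[0,[-0.1,0,-0.1],[0,0,0]],[0,[-0.1,0.5,-0.1],[0,0,0]],[0,[-0.1,1,-0.1],[0,0,0]],[0,[-0.1,1.4,-0.1],[0,0,0]],[0,[-0.1,1.7,-0.1],[0,0,0]],[0,[-0.1,1.9,-0.1],[0,0,0]],[0,[-0.1,1.9,-0.1],[0,0,0]]]'
python3 - <<'E'
from h import *
goal(536,-109,124,-9)
E
```

```text
t: 10.95
ee_pos: [535.2, -109.1, 130.4]
orientation: [-1.132, 1.323, -1.322]
ft_force: [0.5, -0.7, -2.7]
width: 25.7
t 10.95 pos [ 535.2 -109.1  130.4] yaw -8.88 F [ 0.5 -0.7 -2.7] M [-0.03 -0.11 -0.02] w 25.7
shift cm [-0.03  0.64  0.08] rot [ 0.001  0.002 -0.   ]
```

```bash
python3 -m jog '[[0,[0,0.3,0],[0,0,0]],[0,[0,0.6,0],[0,0,0]],[0,[0,0.8,0],[0,0,0]],[0,[0,0.8,0],[0,0,0]]]'
python3 - <<'E'
from h import *
s=snap('scene','s6'); crop(s,300,170,370,260,8,'s6c')
goal(536,-109,124,-9)
E
```

```text
t: 11.35
ee_pos: [535.2, -109.1, 122.4]
orientation: [-1.132, 1.323, -1.322]
ft_force: [0.1, -0.0, -1.9]
width: 25.9
t 11.4 pos [ 535.3 -109.2  122.6] yaw -8.88 F [-0.4 -0.8 -2.1] M [ 0.   -0.09  0.  ] w 25.8
shift cm [-0.03 -0.14  0.06] rot [ 0.     0.002 -0.   ]
```

View pics/s6c.png

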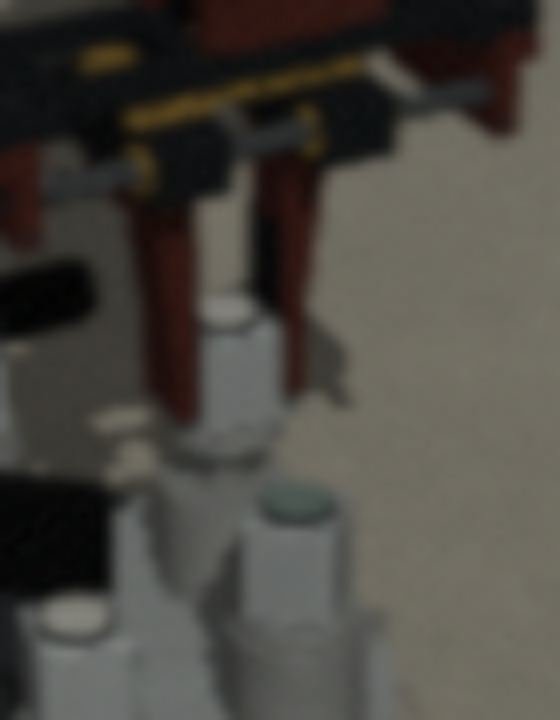

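The stem is in the bore: the flange sits just above the hub at crop (215,455), with no side force. I'll continue down until the key meets the hub's face.

```bash
python3 -m jog '[[0,[0,0.1,0],[0,0,0]],[0,[0,0.2,0],[0,0,0]],[0,[0,0.3,0],[0,0,0]],[0,[0,0.4,0],[0,0,0]],[0,[0,0.5,0],[0,0,0]],[0,[0,0.5,0],[0,0,0]]]'
python3 - <<'E'
from h import *
goal(536,-109,116,-9)
E
```

```text
t: 12.0
ee_pos: [535.3, -109.2, 117.6]
orientation: [-1.132, 1.323, -1.322]
ft_force: [0.8, -0.4, -1.4]
width: 26.0
t 12.0 pos [ 535.3 -109.2  117.6] yaw -8.88 F [ 0.8 -0.4 -1.4] M [-0.06 -0.08  0.05] w 26.0
shift cm [-0.03  0.16  0.07] rot [ 0.     0.002 -0.   ]
```

```bash
python3 -m jog '[[0,[0,0.1,0],[0,0,0]],[0,[0,0.2,0],[0,0,0]],[0,[0,0.3,0],[0,0,0]],[0,[0,0.4,0],[0,0,0]],[0,[0,0.4,0],[0,0,0]]]'
python3 - <<'E'
from h import *
goal(536,-109,116,-9)
E
```

```text
t: 12.5
ee_pos: [535.3, -109.2, 113.6]
orientation: [-1.132, 1.323, -1.322]
ft_force: [-0.0, 0.3, -2.1]
width: 25.8
t 12.5 pos [ 535.3 -109.2  113.6] yaw -8.88 F [-0.   0.3 -2.1] M [-0.03 -0.04 -0.03] w 25.8
shift cm [-0.03 -0.24  0.07] rot [ 0.     0.002 -0.   ]
```

The key slipped in: it is 6 mm past the face with no resistance. Now I press home.

```bash
python3 -m jog '[[0,[0,0.1,0],[0,0,0]],[0,[0,0.2,0],[0,0,0]],[0,[0,0.3,0],[0,0,0]],[0,[0,0.4,0],[0,0,0]],[0,[0,0.5,0],[0,0,0]],[0,[0,0.6,0],[0,0,0]],[0,[0,0.6,0],[0,0,0]]]'
python3 - <<'E'
from h import *
goal(536,-109,106,-9)
E
```

```text
t: 13.2
ee_pos: [535.5, -109.2, 107.9]
orientation: [-1.132, 1.322, -1.323]
ft_force: [-0.9, -1.1, 4.8]
width: 25.8
t 13.2 pos [ 535.5 -109.2  107.9] yaw -8.88 F [-0.9 -1.1  4.8] M [-0.08  0.28 -0.03] w 25.8
shift cm [-0.03  0.19  0.04] rot [-0.     0.002  0.   ]
```

Spring force is about +6.5 N net, so about 2 mm remain.

```bash
python3 -m jog '[[0,[0,0.1,0],[0,0,0]],[0,[0,0.2,0],[0,0,0]],[0,[0,0.2,0],[0,0,0]]]'
python3 -m jog '[[0,[0,0.1,0],[0,0,0]],[0,[0,0.1,0],[0,0,0]]]'
python3 -m jog '[[0,[0,0.1,0],[0,0,0]],[0,[0,0.1,0],[0,0,0]]]'
python3 - <<'E'
from h import *
goal(536,-109,106,-9)
E
```

```text
t: 13.5
ee_pos: [535.7, -109.3, 106.2]
orientation: [-1.132, 1.322, -1.323]
ft_force: [-3.0, -0.4, 7.6]
width: 25.6
t: 13.7
ee_pos: [535.7, -109.4, 106.0]
orientation: [-1.132, 1.322, -1.323]
ft_force: [-4.6, 0.2, 17.8]
width: 25.9
t: 13.9
ee_pos: [535.8, -109.5, 106.0]
orientation: [-1.132, 1.321, -1.323]
ft_force: [-8.7, -0.5, 26.2]
width: 25.7
t 13.9 pos [ 535.8 -109.5  106. ] yaw -8.85 F [-8.7 -0.5 26.2] M [0.01 1.52 0.07] w 25.7
shift cm [-0.05 -0.    0.01] rot [-0.001  0.003  0.001]
```

```bash
python3 -m jog '[[0,[0,-0.05,0],[0,0,0]],[0,[0,-0.05,0],[0,0,0]],[0,[0,-0.05,0],[0,0,0]]]'
python3 - <<'E'
from h import *
s=snap('scene','s7'); crop(s,220,170,370,310,5,'s7c')
g=lambda c,u0,v0,s:(u0+(c[0]+.5)/s-.5, v0+(c[1]+.5)/s-.5)
goal(536,-109,106,-9)
E
```

```text
t: 14.2
ee_pos: [535.8, -109.5, 106.0]
orientation: [-1.132, 1.321, -1.323]
ft_force: [-6.0, -0.3, 20.4]
width: 25.8
t 14.25 pos [ 535.8 -109.5  106. ] yaw -8.86 F [-5.9 -0.9 20.4] M [-0.09  1.23  0.05] w 26.2
shift cm [-0.05 -0.    0.01] rot [-0.001  0.002  0.   ]
```

View pics/s7c.png

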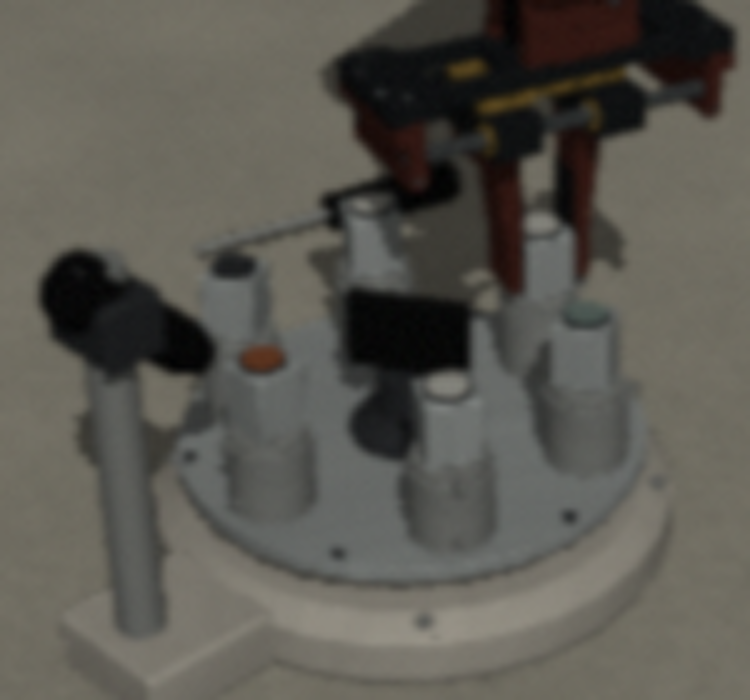

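The holder is seated at the pointer, with its disc at crop (544,222), level with its neighbours and still gripped. As a last check I'll measure heights and the turret angle.

Run:
```python
from h import *
s=load('s7'); g=lambda c,u0,v0,s:(u0+(c[0]+.5)/s-.5, v0+(c[1]+.5)/s-.5)
for c in [(544,222),(588,314),(448,386),(262,358),(233,265)]:
    u=g(c,220,170,5); p=onz(s,*u,135); d=p[:2]-[621.5,-98]; print(p.round(1),dep(s,*u).round(1),np.hypot(*d).round(1),np.degrees(np.arctan2(d[1],d[0])).round(1))
o=ctrl.get_obs(); print(o['t'],o['ft_force'],o['qvel'].round(3))
```

```text
[ 533.4 -110.3  135. ] [ 531.2 -113.3  133. ] 89.0 -172.0
[568.8 -29.8 135. ] [565.3 -34.2 131.6] 86.2 127.7
[653.2 -18.7 135. ] [653.9 -17.6 135.8] 85.4 68.2
[705.2 -86.5 135. ] [706.5 -84.1 136.7] 84.5 7.8
[ 673.7 -165.1  135. ] [ 674.3 -163.8  135.8] 85.0 -52.1
14.25 [-5.88221147 -0.8865983  20.44970444] [-0.001  0.     0.001 -0.001  0.001 -0.   ]
```

Run:
```python
from h import *
s=load('s7'); crop(s,318,205,348,245,18,'s7d')
print(proj(s,[[537,-110,135]]), (proj(s,[[537,-110,135],[537,-110,140],[537,-110,100]])-[318,205])*18)
```

```text
[[327.26004983 214.49470172]] [[166.68089686 170.904631  ]
 [166.4600804  137.90174076]
 [168.19671432 397.71209307]]
```

View pics/s7d.png

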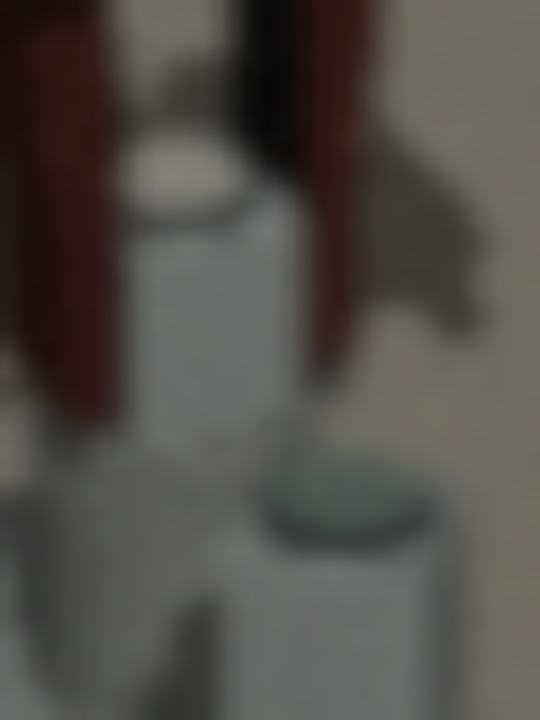

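The disc centre is at row 168 against a predicted 171 for a seated holder; 5 mm proud would put it at 138. It is home.

```bash
python3 -c "
from workcell import ctrl
print(ctrl.close_job()); o=ctrl.get_obs(); print(o['t'],o['ee_pos'],o['ft_force'],o['width'])"
```

```text
the job is handed in; nothing more can be done
None
the job is handed in; nothing more can be done
```

I turned the turret one click counter-clockwise by its knob and let go. I then took the square-bodied holder from the rack's middle hole, put its stem in the empty hub and pressed it home. I handed the job in at about 14 s, still gripping and pressing; the hand-in gave no verdict.

**Key:** I pre-turned the holder to the keyway angle seen in the pictures, and the key went in without any searching. The two pictures disagreed on that angle by about 9°, so I aimed in between.

**Last checks:**
- **Seating:** The arm stopped hard at TCP height 106.0 mm, as predicted for home. The spring force built up as expected just before that.
- **Push and grip:** It was pressing with about 20 N, after a brief 26 N, and the fingers were at about 26 mm on the block. A side force of about 6 N remained.
- **Height in the picture:** The top of the holder is within about 1 mm of where a seated one should be.
- **Turret:** The other holders put it at one click, within about 1°.

**Disagreement:** A rough reading by eye of the holder's disc in the scene camera put it 89 mm from the turret's axis instead of 85. The finger partly hides the disc, and one pixel there is about 2.5 mm. The arm position and the hard stop agree with a seated holder, so I took it as home. I took no final top view, so I did not measure the plug, gauge, screwdriver and jar again; I felt no unexpected contact on the way.

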